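# Lock the lid of the yellow tier set

### The job

Lock the lid of the yellow stacking tier set: push the open steel clip that lies on the lid sideways into the groove of the steel post until it snaps fully home, pressing firmly but without ramming it, and fold both side flaps right down against the tier set's sides. The post has play and gives way a little before the clip snaps over it. Leave everything else where it stands.

Things in the scene. Friction and masses are not known exactly. Their poses are not given: they have to be found in the camera images.
- tiers: Yellow plastic stacking tier set, fixed to the shelf: two stacked trays under a flat lid, 220 (x) x 190 (y) mm, 130 mm high. Origin: centre of its underside; x along its long side, roughly away from the robot, z up. Lid top at z = 130 mm. A steel post rises through the lid; a spice tin stands on the lid's far left corner (x 85, y 69 mm).
- post_axis (a point): On the steel post's axis, at the lid's top. Its groove (neck), 30 mm in diameter, runs up to 12 mm above the lid; over it a cap 46 mm in diameter, to 24 mm, and a 20 mm stud to 32 mm. The post has play: about 3 N slides it along the tier set's x, by 6 to 16 mm from its start towards +x until it stops hard; there the clip snaps over it. It stays where left. Easiest side to push from: -x.
- clip: Loose open clip of flat steel, 90 long, 62 wide, 8 mm thick, 0.15 kg, lying on the lid on the post's -x side, mouth (its +x) roughly towards the post. Origin: seat centre on its underside, on the post's axis when home. Lying flat, it slides under the post's cap. Snapping on takes about 8 to 15 N; home, its bridge bears on the neck and the force rises steeply.
- clip_mouth (a point): Middle of the clip's open mouth, mid-thickness, 36 mm ahead (+x) of the clip's origin. Two sprung arms run forward from the bridge; their lips, at x = 12 mm, leave 24 mm between them and spring apart over the 30 mm neck; ahead of them the arms flare to a mouth about 48 mm wide.
- clip_cradle (a point): Middle of the flat rear face of the clip's bridge, mid-thickness, 33 mm behind (-x) the clip's origin. Two horns run back 20 mm from here on either side, leaving a cradle 40 mm wide and 20 mm deep, open above and behind, in which fingertips can push and steer the clip.
- flap_left_hinge (a point): Middle of the left flap's hinge line, on the tier set's +y side (x 0, y 103, z 124 mm in its frame); the line runs along the tier set's x. The flap is a yellow panel 64 mm wide along the hinge, 50 mm from hinge to tip, 4 mm thick, with a small hook along the tip on its inner face. The outer face is plain.
- flap_left (a joint): Angle of the left flap: 0 = folded fully down, hanging along the tier set's side; 1.57 = sticking out level to the +y side; at most 2.3 (pointing out and up). It stays where it is left (stiff hinge, about 1 N at the tip).
- flap_right_hinge (a point): The same for the right flap, on the tier set's -y side (x = 0, y = -103 mm, z = 124 mm).
- flap_right (a joint): Angle of the right flap: 0 = folded fully down along the side; 1.57 = sticking out level to the -y side; at most 2.3.
- spice_tin: Small tin, 34 mm diameter, 34 mm high, standing on the lid: a bystander. Origin: centre of its underside.
- jar: Terracotta-coloured jar with twist cap, 92 mm diameter, 122 mm high, on the shelf to the left of the tier set: a bystander. Origin: centre of its underside.
- funnel: Grey funnel standing mouth down, 104 mm diameter, 105 mm high, on the shelf to the right of the tier set: a bystander. Origin: centre of its underside.
- can_opener: Chrome can opener, 160 mm long, lying on the shelf in front of the tier set: a bystander. Origin: its middle, underside.
Things that resemble listed ones, but are neither listed nor needed, are in the scene too. Leave any orange or purple look-alike of the clip alone.

How it is judged:
By the outcome, as a careful person would: the job done as asked, in the order asked, and still so for the second after the job is handed in, with the robot touching nothing.
It also fails if it takes over 58 s, if anything falls off the work surface, if the arm or the gripper's body presses on something with over 40 N, if the wrist force passes 120 N, or if a joint passes its speed limit or range.

### The arm

A 6-joint arm with a two-finger parallel gripper is mounted at the origin on the work surface. World frame = base frame: x ahead of the robot, y to its left, z up, the work surface at z = 0. Lengths are in m, angles in rad, forces in N, time in s.
With the tool pointing down it reaches from about 0.25 to 0.775 m from the base axis. Payload 4 kg.
Tool frame: the origin (TCP) lies on the centre line of the jaws, within the pads' length; the fingertips stand 17 mm ahead of it and the grasp point (between the pads) lies 2 mm behind it; z points along the fingers, y is the line along which they close (so a half turn about z gives the same grasp; the last joint's range is limited). The gripper opens to 94 mm and grips with 3 to 60 N. Pads are 16 mm wide; open, the fingers measure 119 mm over their backs; the gripper's body (75 mm by 177 mm) begins 78 mm behind the grasp point.
Start: joints at [1.211, 0.087, 1.371, -0, 1.684, -0.103], TCP at [0.14, 0.532, 0.223] pointing down, gripper open.
Joint ranges: [-3.1, 3.1], [-0.76, 2.03], [0.27, 2.55], [-1.08, 4.22], [0.17, 2.65], [-2.57, 2.57]. Speed limits (rad/s): [2.79, 2.79, 3.14, 3.14, 3.14, 3.14].

### API

Orientations are given as [roll, pitch, yaw] about the fixed x, y, z axes, in that order (R = Rz(yaw) Ry(pitch) Rx(roll)).
In Python, from bench import robot gives the robot as it stands.
- The arm moves only by the tool servo_tool, never from a script. Its argument "plan" is a list of rows, each a list of 7 numbers: the shift along the tool's x, y, z normalised to -1 to 1, where 1 is 0.1 m, then the turn, a rotation vector about the tool's x, y, z normalised to -1 to 1, where 1 is pi/2 rad, then the finger opening in mm, from 0 to 94. In form: [[x, y, z, ax, ay, az, gripper], ...]. A call has 1 to 12 rows; each row is the pose to reach, as a shift and turn from the pose commanded when the call began, along the tool's axes at that moment; what a row does not reach only later rows make up. A row lasts 1/12 s, in which the tool goes at most 41.7 mm and 7.16 degrees, less where a joint would pass 70% of its speed; a pose out of reach is approached as far as the arm can. A call with a number of a shift or a turn outside -1 to 1 is refused whole. A call with a gripper value outside its range is refused whole. The fingers move at their own pace and stop on an object; the grip force is fixed at half the most. Time passes only in rows, so rows that repeat a pose let the fingers close. It gives the time, the measured TCP pose, the force, the opening and the grip force at its end, in the units of the state.
- robot.get_obs(): the state, without advancing time (a new reading comes with each control period).
- robot.snapshot(name): name is "scene" or "top" or "wrist"; returns the picture (480x640x3 uint8, red, green, blue); there is no depth.
- robot.camera_params(name): a dict with "camera_matrix" (3x3 intrinsics, pixels), "rvec" (rotation vector, rad) and "tvec" (3), from world to camera coordinates, as OpenCV has them; the wrist camera has in their place "tool_from_camera" (4x4, takes a point from camera to tool coordinates, whose origin is the TCP and whose axes are the flange's). Camera axes: x right, y down, z forward; pixel columns grow to the right and rows downward; lengths in m; the calibration is good to about 2 mm. The wrist camera is an equidistant fisheye: a pixel r from the principal point sees the ray r / f radians off the axis. A picture is of the moment at which its call begins: read the wrist's pose just before it. camera_params takes no time and is no camera call.
- robot.close_job(): hands the job in; it is judged then, once.
Trained networks look in the newest picture that a camera, given by its name, has taken for a name from the list of things; names that differ only in an ending like _2 or _b are one class to them, and where a whole thing is asked for, a point or a joint stands for the part that bears it (a point fixed in the world has none). Each returns a list of dicts, best first, with "conf" (0 to 1); they miss things now and then, are a little off and sometimes report something else, mostly with a low value. They report only what shows in the picture. A call takes as long as a camera call. They do not tell look-alikes from the thing itself.
- robot.find_in(thing, camera): "extent" ([centre column, centre row, width, height] in pixels, round what is visible of it).
The state is a dict: "time": time; "joint_positions": joint angles; "qvel": joint speeds; "joint_torque": joint torques, N m; "tool_pos": TCP position; "ee_rot": TCP orientation; "wrist_force": force on the tool from outside, world axes, zero at the start; "wrist_torque": the same for the moment, N m; "width": finger opening in m; "finger_force": force on a finger pad.
Only numpy, scipy, OpenCV 4.12 (cv2) and the standard library are available. Lean on these libraries where they do the work, as an engineer would, in place of code of your own. Each camera call takes 0.05 s, during which the arm holds its last target. There are 200 camera calls.

## Working session

There is one attempt and no reset: what is moved stays moved. The work goes in short steps, Python scripts to look and compute and a tool call to move; the robot and the scene stay as the last step left them, time stands still between calls to the robot, and variables do not carry over. Pictures are saved under pics/ and viewed, at most 10 in all, crops included, and the job is handed in when it is done.

Besides the shell and the picture viewer there is one more tool, called in YAML: its name, and indented under it one key for each argument. servo_tool: Moves the arm, as the interface text tells. Scaled input: -1 to 1 covers 0.1 m each way for a shift and pi/2 rad each way for a turn. Its arguments: {"type":"object","properties":{"plan":{"type":"array","items":{"type":"array","items":{"type":"number"}}}},"required":["plan"]}

```bash
mkdir -p pics; cat > h.py <<'E'
import numpy as np,cv2
from bench import robot
from scipy.spatial.transform import Rotation as Ro
def snap(c,n):
    im=robot.snapshot(c); cv2.imwrite(f'pics/{n}.png',im[:,:,::-1]); return im
def ray(c,u,v):
    p=robot.camera_params(c);R=cv2.Rodrigues(np.array(p['rvec'],float))[0];t=np.array(p['tvec'],float).ravel()
    d=R.T@np.linalg.solve(np.array(p['camera_matrix']),[u,v,1]);return -R.T@t,d
def atz(c,u,v,z):
    o,d=ray(c,u,v);return o+d*(z-o[2])/d[2]
def proj(c,P):
    p=robot.camera_params(c);return cv2.projectPoints(np.array(P,float).reshape(-1,3),np.array(p['rvec'],float),np.array(p['tvec'],float),np.array(p['camera_matrix'],float),None)[0].reshape(-1,2)
E
python3 - <<'E'
from h import *
a=snap('scene','s0');b=snap('top','t0')
for c in('scene','top'):
  for n in('tiers','post_axis','clip','spice_tin','flap_left','flap_right','jar','funnel','can_opener'):
    print(c,n,[(np.round(d['extent']).tolist(),round(d['conf'],2)) for d in robot.find_in(n,c)][:4])
o=robot.get_obs();print(o)
E
```

```text
scene tiers [([338.0, 274.0, 149.0, 152.0], 0.77)]
scene post_axis [([360.0, 272.0, 27.0, 25.0], 0.86)]
scene clip [([342.0, 196.0, 29.0, 34.0], 0.9), ([209.0, 299.0, 46.0, 36.0], 0.79), ([309.0, 245.0, 50.0, 41.0], 0.61), ([232.0, 392.0, 57.0, 56.0], 0.55)]
scene spice_tin [([393.0, 255.0, 20.0, 23.0], 0.56)]
scene flap_left [([375.0, 218.0, 39.0, 37.0], 0.66), ([360.0, 272.0, 23.0, 24.0], 0.63), ([415.0, 202.0, 43.0, 61.0], 0.35)]
scene flap_right [([294.0, 304.0, 48.0, 36.0], 0.59)]
scene jar [([416.0, 202.0, 46.0, 62.0], 0.92), ([292.0, 304.0, 43.0, 36.0], 0.69)]
scene funnel [([233.0, 392.0, 56.0, 57.0], 0.57)]
scene can_opener [([266.0, 245.0, 55.0, 64.0], 0.58), ([336.0, 273.0, 149.0, 153.0], 0.36)]
top tiers [([336.0, 211.0, 155.0, 125.0], 0.86)]
top post_axis [([340.0, 181.0, 24.0, 21.0], 0.83), ([463.0, 245.0, 49.0, 50.0], 0.53)]
top clip [([235.0, 265.0, 47.0, 47.0], 0.69), ([404.0, 313.0, 48.0, 46.0], 0.57), ([338.0, 240.0, 36.0, 46.0], 0.56)]
top spice_tin [([311.0, 159.0, 14.0, 18.0], 0.55), ([338.0, 209.0, 159.0, 127.0], 0.17)]
top flap_left [([274.0, 200.0, 25.0, 34.0
[... 268 characters left out ...]
.0], 0.27)]
{'time': 1.0, 'joint_positions': array([ 1.21089136e+00,  8.71577878e-02,  1.37067076e+00,  2.48573936e-06,
        1.68359890e+00, -1.03101689e-01]), 'qvel': array([ 0.00035674, -0.00081782,  0.00135825,  0.00033369, -0.00031225,
        0.00091218]), 'joint_torque': array([ 4.06642166e-04, -3.40035260e+01, -3.02613795e+01,  7.19707506e-02,
        2.32220732e-02,  9.54807177e-06]), 'tool_pos': array([0.13970803, 0.53198645, 0.22254383]), 'ee_rot': array([3.14142807e+00, 1.45464923e-05, 2.88478965e+00]), 'wrist_force': array([-0.17269592, -0.32997559, -1.28375977]), 'wrist_torque': array([ 0.01685049, -0.04270721, -0.04059457]), 'finger_force': 0.0, 'width': 0.09419250052036417}
```

View pics/t0.png

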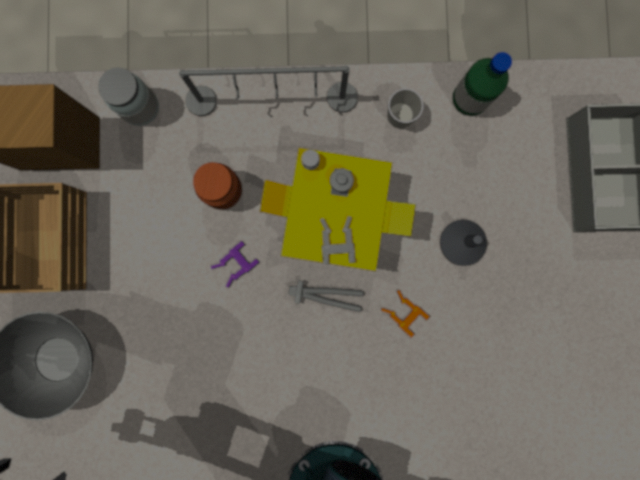

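View pics/s0.png

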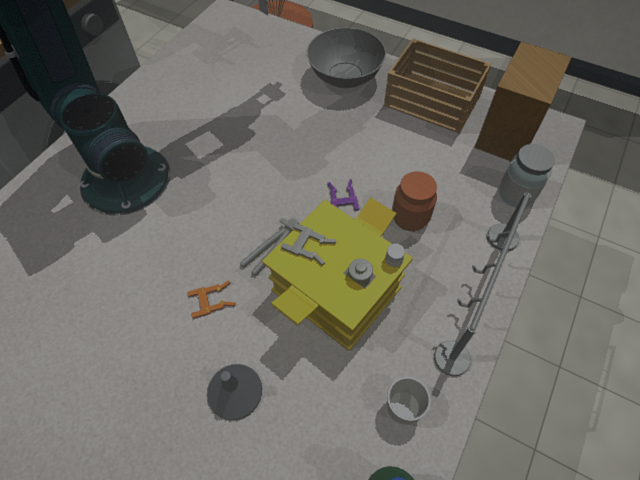

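The steel clip lies on the lid at top-view (338,240). The look-alikes lie on the shelf: purple at (235,265) and orange at (404,313). The grey one on the yellow lid fits the description. I'll confirm it in an enlarged crop and fit the poses.

```bash
python3 - <<'E'
from h import *
im=cv2.imread('pics/t0.png')
cv2.imwrite('pics/t0c.png',cv2.resize(im[135:285,245:445],None,fx=4,fy=4,interpolation=cv2.INTER_CUBIC))
z=.13
C=np.array([atz('top',*p,z)[:2] for p in((300,148),(392,161),(377,270),(281,256))])
print(C.round(4),C.mean(0),np.linalg.norm(C-np.roll(C,1,0),axis=1))
for n,p,zz in(('post',(342,178),.16),('clip',(338,240),.134),('flapLtip',(262,197),.124),('flapRtip',(414,219),.124)): print(n,atz('top',*p,zz).round(4))
print(robot.camera_params('wrist'))
E
```

```text
[[ 0.7214  0.0538]
 [ 0.6904 -0.1283]
 [ 0.4752 -0.0913]
 [ 0.5074  0.096 ]] [ 0.59859771 -0.01745986] [0.21817976 0.18471774 0.21840157 0.19005568]
post [ 0.6531 -0.0264  0.16  ]
clip [ 0.5357 -0.0165  0.134 ]
flapLtip [0.626  0.1319 0.124 ]
flapRtip [ 0.5742 -0.1687  0.124 ]
{'camera_matrix': array([[371.64829954,   0.        , 316.14533609],
       [  0.        , 371.64829954, 240.2759657 ],
       [  0.        ,   0.        ,   1.        ]]), 'tool_from_camera': array([[-2.00615632e-04, -9.71310240e-01, -2.37815847e-01,
         6.88580030e-02],
       [ 9.99999979e-01, -2.06835199e-04,  1.20059217e-06,
         4.77449482e-04],
       [-5.03548356e-05, -2.37815842e-01,  9.71310261e-01,
        -1.62336419e-01],
       [ 0.00000000e+00,  0.00000000e+00,  0.00000000e+00,
         1.00000000e+00]])}
```

View pics/t0c.png

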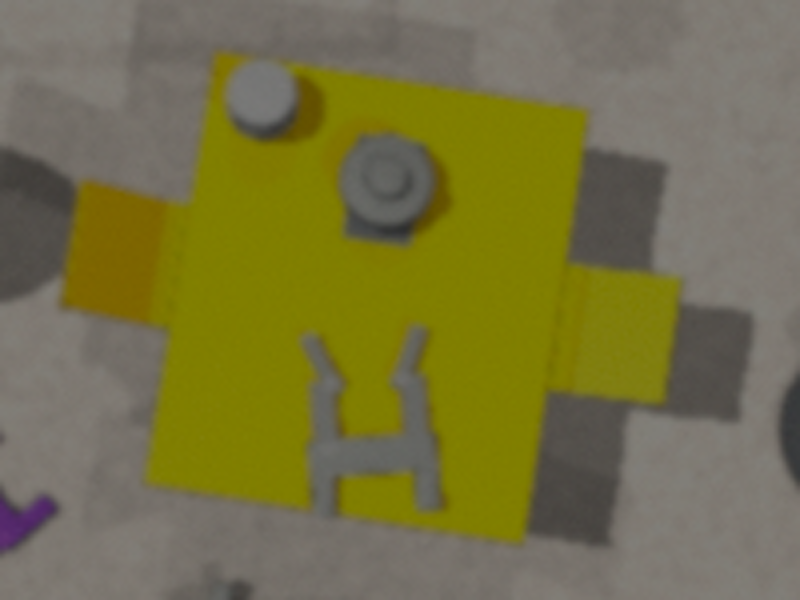

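The crop shows the steel clip on the lid: bridge at crop (372,456), horns at (325,512)/(430,508), mouth tips at (305,337)/(420,330). It is turned about 15° relative to the lid. The post cap is at (388,180). Next I'll put numbers on it.

```bash
cat >> h.py <<'E'
TC=np.array([.5986,-.0175]);TY=-.174
def tf(p): # world->tier
    c,s=np.cos(TY),np.sin(TY);d=np.asarray(p)[:2]-TC;return np.array([c*d[0]+s*d[1],-s*d[0]+c*d[1]])
def wf(p):
    c,s=np.cos(TY),np.sin(TY);return TC+np.array([c*p[0]-s*p[1],s*p[0]+c*p[1]])
def go(x,y,z,yaw,cur=None):
    o=robot.get_obs();P,e=(o['tool_pos'],o['ee_rot']) if cur is None else cur
    R=Ro.from_euler('xyz',e);T=Ro.from_euler('xyz',[np.pi,0,yaw])
    return (R.inv().apply(np.array([x,y,z])-P)/.1).round(3),((R.inv()*T).as_rotvec()/(np.pi/2)).round(3)
E
python3 - <<'E'
from h import *
g=lambda u,v,z:atz('top',245+u/4-.375,135+v/4-.375,z)[:2]
P={'tipL':(305,337),'tipR':(420,330),'br':(372,456),'hornL':(325,512),'hornR':(430,508),'bL':(312,470),'bR':(440,463)}
for k,v in P.items(): w=g(*v,.136);print(k,w.round(4),tf(w).round(4))
for k,v,z in(('cap',(388,184),.154),('stud',(388,180),.162),('tin',(262,97),.164),('flL1',(82,182),.124),('flL2',(62,305),.124),('flR1',(680,280),.124),('flR2',(664,403),.124)):
  w=g(*v,z);print(k,w.round(4),tf(w).round(4))
print('jar',tf(atz('top',215,181,.122)),'fun',tf(atz('top',463,243,.03)))
w=g(377,520,.134);print(w)
print(go(.47,-.015,.27,np.pi+.06))
E
```

```text
tipL [0.5779 0.016 ] [-0.0262  0.0294]
tipR [ 0.5799 -0.0404] [-0.0145 -0.0258]
br [ 0.5187 -0.0152] [-0.0791 -0.0116]
hornL [0.492  0.0084] [-0.1095  0.0071]
hornR [ 0.4927 -0.0427] [-0.1    -0.0432]
bL [0.5126 0.0142] [-0.0902  0.0164]
bR [ 0.5145 -0.0482] [-0.0775 -0.0448]
cap [ 0.6492 -0.0259] [0.0513 0.0005]
stud [ 0.6496 -0.0255] [0.0517 0.0009]
tin [0.691  0.0338] [0.0822 0.0666]
flL1 [0.6597 0.125 ] [0.0355 0.1509]
flL2 [0.5983 0.1361] [-0.0269  0.1512]
flR1 [ 0.6029 -0.1711] [ 0.0308 -0.1505]
flR2 [ 0.5419 -0.1608] [-0.0311 -0.1509]
jar [0.01933263 0.2501108 ] fun [-0.02108648 -0.28169335]
[ 0.48752364 -0.01683878]
(array([-4.584, -4.452, -0.475]), array([ 0.   ,  0.   , -0.202]))
```

servo_tool:
  plan:
    - [-0.2,-0.2,-0.3,0,0,0,60]
    - [-0.4,-0.4,-0.475,0,0,0,40]
    - [-0.65,-0.65,-0.475,0,0,0,14]
    - [-0.92,-0.89,-0.475,0,0,0,14]
    - [-0.92,-0.89,-0.475,0,0,0,14]

```text
time: 1.42
tool_pos: [0.2087, 0.4191, 0.2713]
ee_rot: [3.141, 0.003, 2.879]
wrist_force: [0.4, 1.0, -0.1]
width: 0.0641
finger_force: 0.0
```

servo_tool:
  plan:
    - [-0.3,-0.3,0,0,0,0,14]
    - [-0.6,-0.6,0,0,0,0,14]
    - [-0.92,-0.89,0,0,0,0,14]
    - [-0.92,-0.89,0,0,0,0,14]

```text
time: 1.75
tool_pos: [0.2752, 0.309, 0.2703]
ee_rot: [-3.141, 0.003, 2.877]
wrist_force: [-0.2, 0.6, 0.3]
width: 0.0374
finger_force: 0.0
```

servo_tool:
  plan:
    - [-0.3,-0.3,0,0,0,0,14]
    - [-0.6,-0.6,0,0,0,0,14]
    - [-0.92,-0.89,0,0,0,0,14]
    - [-0.92,-0.89,0,0,0,0,14]

```text
time: 2.08
tool_pos: [0.3416, 0.1994, 0.2699]
ee_rot: [-3.14, 0.002, 2.876]
wrist_force: [-0.1, 0.3, 0.8]
width: 0.0144
finger_force: 0.0
```

servo_tool:
  plan:
    - [-0.3,-0.3,0,0,0,0,14]
    - [-0.6,-0.6,0,0,0,0,14]
    - [-0.92,-0.89,0,0,0,0,14]
    - [-0.92,-0.89,0,0,0,0,14]

```text
time: 2.42
tool_pos: [0.4077, 0.0904, 0.2693]
ee_rot: [-3.14, 0.001, 2.878]
wrist_force: [0.0, 0.1, -0.2]
width: 0.014
finger_force: 0.0
```

servo_tool:
  plan:
    - [-0.3,-0.3,0,0,0,-0.06,14]
    - [-0.6,-0.6,0,0,0,-0.12,14]
    - [-0.91,-0.89,0,0,0,-0.2,14]
    - [-0.91,-0.89,0,0,0,-0.2,14]
    - [-0.91,-0.89,0,0,0,-0.2,14]

```text
time: 2.83
tool_pos: [0.4714, -0.0151, 0.269]
ee_rot: [3.14, -0.002, -3.087]
wrist_force: [-0.2, 0.9, 0.1]
width: 0.0137
finger_force: 0.0
```

```bash
cat >> h.py <<'E'
def wray(u,v,o,zp):
    p=robot.camera_params('wrist');K=p['camera_matrix'];T=p['tool_from_camera']
    a=np.array([(u-K[0,2])/K[0,0],(v-K[1,2])/K[1,1]]);r=np.linalg.norm(a);d=np.r_[a/r*np.sin(r),np.cos(r)]
    R=Ro.from_euler('xyz',o['ee_rot']).as_matrix();c=R@T[:3,3]+o['tool_pos'];d=R@T[:3,:3]@d
    return c+d*(zp-c[2])/d[2]
E
python3 - <<'E'
from h import *
o=robot.get_obs();im=snap('wrist','w1');print(o['tool_pos'],o['ee_rot'],o['width'],o['time'])
import json;json.dump({k:o[k].tolist() for k in('tool_pos','ee_rot')},open('w1.json','w'))
for n in('clip','post_axis','flap_left','flap_right','spice_tin'):print(n,[(np.round(d['extent']).tolist(),round(d['conf'],2)) for d in robot.find_in(n,'wrist')][:3])
E
```

```text
[ 0.47140654 -0.01512697  0.26902371] [ 3.14029363e+00 -1.89210092e-03 -3.08733638e+00] 0.013740974065142032 2.8333
clip [([195.0, 130.0, 86.0, 88.0], 0.89), ([489.0, 243.0, 74.0, 75.0], 0.76), ([312.0, 297.0, 77.0, 79.0], 0.65)]
post_axis [([303.0, 409.0, 31.0, 28.0], 0.59)]
flap_left []
flap_right [([173.0, 322.0, 37.0, 36.0], 0.76)]
spice_tin []
```

View pics/w1.png

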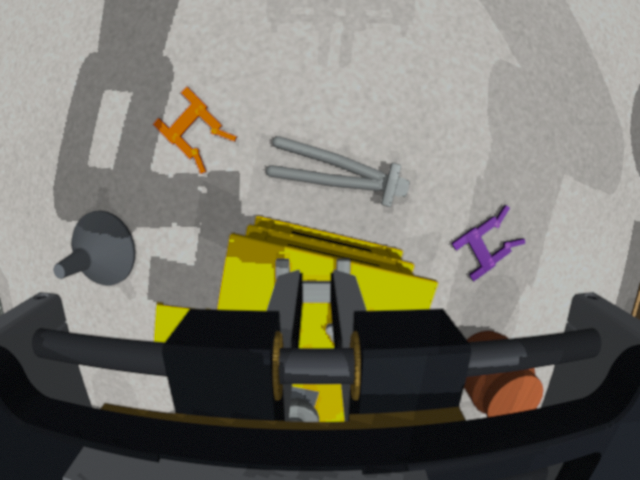

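The wrist view shows the horn ends at about (283,261) and (344,261), and the bridge's rear edge at about (316,283) between the fingers. The near lid corners are at (231,235) and (437,281).

```bash
python3 - <<'E'
from h import *
import json
o={k:np.array(v) for k,v in json.load(open('w1.json')).items()}
for n,u,v,z in(('hR',283,261,.138),('hL',344,261,.138),('br',316,283,.138),('cR',231,235,.13),('cL',437,281,.13)):
  w=wray(u,v,o,z);print(n,w.round(4),tf(w).round(4))
im=cv2.imread('pics/w1.png');cv2.imwrite('pics/w1c.png',cv2.resize(im[210:330,220:450],None,fx=3.4,fy=3.4,interpolation=cv2.INTER_CUBIC))
E
```

```text
hR [ 0.4933 -0.0407  0.138 ] [-0.0997 -0.0411]
hL [0.4906 0.0096 0.138 ] [-0.1111  0.008 ]
br [ 0.5111 -0.0124  0.138 ] [-0.087  -0.0101]
cR [ 0.4755 -0.0864  0.13  ] [-0.1093 -0.0892]
cL [0.5078 0.0958 0.13  ] [-0.109   0.0959]
```

View pics/w1c.png

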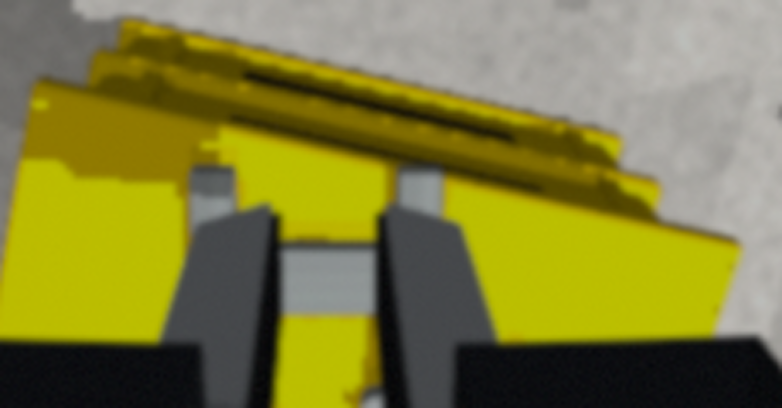

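```bash
python3 - <<'E'
from h import *
print(go(.4995,-.0163,.16,-np.pi+.055))
E
```

```text
(array([-0.29 , -0.046,  1.104]), array([0.   , 0.   , 0.003]))
```

servo_tool:
  plan:
    - [-0.15,-0.05,0.3,0,0,0,8]
    - [-0.29,-0.05,0.6,0,0,0,8]
    - [-0.29,-0.05,0.9,0,0,0,8]
    - [-0.29,-0.05,1.0,0,0,0,8]
    - [-0.29,-0.05,1.0,0,0,0,8]
    - [-0.29,-0.05,1.0,0,0,0,8]

```text
time: 3.63
tool_pos: [0.4997, -0.0178, 0.1708]
ee_rot: [3.142, 0.0, -3.084]
wrist_force: [-0.2, 0.1, 0.4]
width: 0.0082
finger_force: 0.0
```

servo_tool:
  plan:
    - [0,0,0.1,0,0,0,8]
    - [0,0,0.1,0,0,0,8]
    - [0,0,0.1,0,0,0,8]

```text
time: 3.88
tool_pos: [0.5001, -0.0183, 0.161]
ee_rot: [-3.141, 0.002, -3.084]
wrist_force: [0.1, 0.3, 0.1]
width: 0.0079
finger_force: 0.0
```

```bash
python3 - <<'E'
from h import *
o=robot.get_obs();im=snap('wrist','w2');print(o['tool_pos'],o['ee_rot'],o['width'],o['wrist_force'])
cv2.imwrite('pics/w2c.png',cv2.resize(im[200:360,200:440,::-1],None,fx=3.3,fy=3.3,interpolation=cv2.INTER_CUBIC))
E
```

```text
[ 0.50014758 -0.01834154  0.16096864] [-3.14133893e+00  1.66290297e-03 -3.08424687e+00] 0.00792112122525063 [0.08476779 0.31151278 0.06513151]
```

View pics/w2c.png

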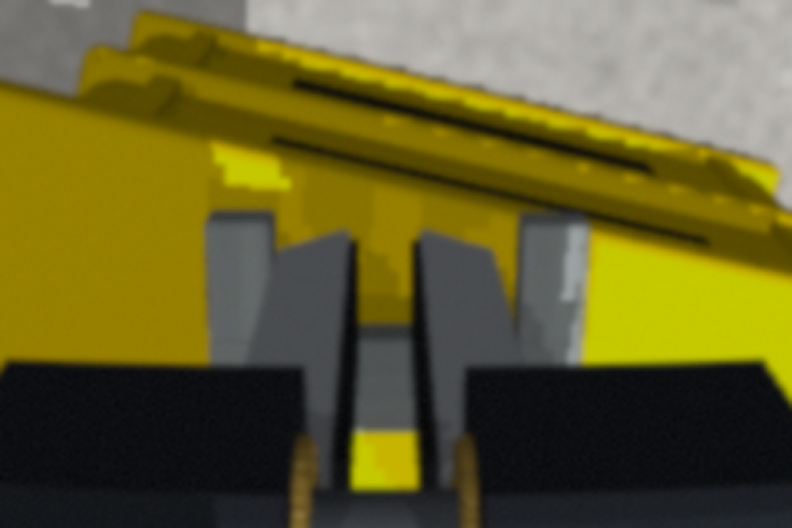

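The fingers sit between the horns: inner horn edges at crop x 273/520, finger gap centred at 386, bridge edge at y 325. They need to go about 1.6 mm left and a touch back, then down.

servo_tool:
  plan:
    - [0.02,0.018,0,0,0,0,8]
    - [0.02,0.018,0.05,0,0,0,8]
    - [0.02,0.018,0.11,0,0,0,8]
    - [0.02,0.018,0.11,0,0,0,8]
    - [0.02,0.018,0.11,0,0,0,8]

```text
time: 4.35
tool_pos: [0.4973, -0.0166, 0.1481]
ee_rot: [3.141, -0.002, -3.084]
wrist_force: [-0.5, -0.4, -0.2]
width: 0.0081
finger_force: 0.0
```

```bash
python3 - <<'E'
from h import *
o=robot.get_obs();print(o['tool_pos'],o['ee_rot'],o['width'],o['wrist_force'])
# targets: clip origin in tier frame, tool 41mm behind
p=np.array([.6495,-.0257]);h=np.array([np.cos(TY),np.sin(TY)])
for b in(.085,.06,.0):print(b,p-h*(b+.041),tf(p-h*(b+.041)))
c=o['tool_pos'][:2];print(tf(c),tf(p))
E
```

```text
[ 0.49725398 -0.01659633  0.1481192 ] [ 3.14119916e+00 -1.60261471e-03 -3.08426984e+00] 0.008115805233366673 [-0.46845295 -0.36053027 -0.16462308]
0.085 [ 0.52540258 -0.00388646] [-0.07444897  0.0007358 ]
0.06 [ 0.55002508 -0.00821454] [-0.04944897  0.0007358 ]
0.0 [ 0.60911909 -0.01860194] [0.01055103 0.0007358 ]
[-0.09997216 -0.01665533] [0.05155103 0.0007358 ]
```

servo_tool:
  plan:
    - [-0.04,0,-0.005,0,0,0,8]
    - [-0.08,0,-0.005,0,0,0,8]
    - [-0.12,0.01,-0.005,0,0,0.015,8]
    - [-0.17,0.02,-0.005,0,0,0.03,8]
    - [-0.22,0.03,-0.005,0,0,0.05,8]
    - [-0.27,0.04,-0.005,0,0,0.07,8]
    - [-0.32,0.05,-0.005,0,0,0.09,8]
    - [-0.37,0.06,-0.005,0,0,0.11,8]
    - [-0.42,0.065,-0.005,0,0,0.13,8]
    - [-0.47,0.07,-0.005,0,0,0.148,8]
    - [-0.5,0.07,-0.005,0,0,0.148,8]
    - [-0.5,0.07,-0.005,0,0,0.148,8]

```text
time: 5.35
tool_pos: [0.5481, -0.0068, 0.1494]
ee_rot: [3.141, 0.0, 2.967]
wrist_force: [-0.6, -0.7, -0.1]
width: 0.0078
finger_force: 0.0
```

```bash
python3 - <<'E'
from h import *
o=robot.get_obs();print(o['tool_pos'],o['ee_rot'],o['width'],o['wrist_force'],tf(o['tool_pos']))
im=snap('top','t2');w=snap('wrist','w3')
a=cv2.resize(im[135:285,265:425],None,fx=3,fy=3,interpolation=cv2.INTER_CUBIC);b=cv2.resize(w[190:340,240:400],None,fx=2.25,fy=3,interpolation=cv2.INTER_CUBIC)[:450]
s=robot.snapshot('scene');cc=cv2.resize(s[190:350,250:430],None,fx=2.25,fy=2.8125,interpolation=cv2.INTER_CUBIC)
cv2.imwrite('pics/m1.png',np.hstack([b,cc])[:,:800,::-1])
E
```

```text
[ 0.54807315 -0.00675652  0.14938114] [3.14141074e+00 3.14562687e-04 2.96733445e+00] 0.007766216622175954 [-0.56400137 -0.73910451 -0.13839965] [-0.05162385  0.00183388]
```

View pics/m1.png

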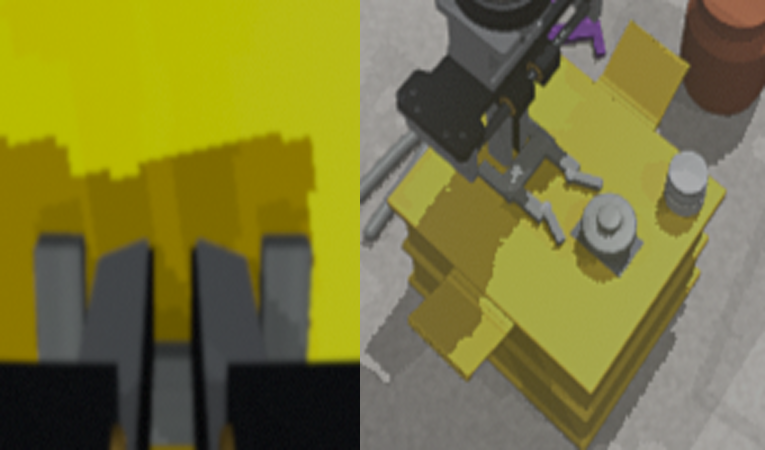

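The clip is now aligned with the tiers, fingers seated in the cradle, and its mouth faces the post (scene crop: arm tips at (595,183)/(555,240), cap at (608,220)). Next is a straight push along the tool's -x.

servo_tool:
  plan:
    - [-0.04,0,0,0,0,0,8]
    - [-0.08,0,0,0,0,0,8]
    - [-0.12,0,0,0,0,0,8]
    - [-0.16,0,0,0,0,0,8]
    - [-0.2,0,0,0,0,0,8]
    - [-0.24,0,0,0,0,0,8]
    - [-0.27,0,0,0,0,0,8]
    - [-0.3,0,0,0,0,0,8]
    - [-0.33,0,0,0,0,0,8]
    - [-0.36,0,0,0,0,0,8]

```text
time: 6.33
tool_pos: [0.583, -0.0131, 0.1495]
ee_rot: [3.142, -0.0, 2.966]
wrist_force: [-2.1, 0.4, 1.2]
width: 0.008
finger_force: 1.0
```

servo_tool:
  plan:
    - [-0.015,0,0,0,0,0,8]
    - [-0.03,0,0,0,0,0,8]
    - [-0.045,0,0,0,0,0,8]
    - [-0.06,0,0,0,0,0,8]
    - [-0.075,0,0,0,0,0,8]
    - [-0.09,0,0,0,0,0,8]
    - [-0.1,0,0,0,0,0,8]

```text
time: 6.92
tool_pos: [0.5913, -0.0146, 0.1494]
ee_rot: [-3.142, -0.004, 2.967]
wrist_force: [-6.1, 0.9, 2.8]
width: 0.008
finger_force: 3.1
```

servo_tool:
  plan:
    - [-0.01,0,0,0,0,0,8]
    - [-0.02,0,0,0,0,0,8]
    - [-0.03,0,0,0,0,0,8]
    - [-0.04,0,0,0,0,0,8]

```text
time: 7.25
tool_pos: [0.595, -0.0152, 0.1494]
ee_rot: [-3.142, -0.004, 2.967]
wrist_force: [-6.4, 1.5, 3.6]
width: 0.008
finger_force: 3.1
```

servo_tool:
  plan:
    - [-0.01,0,0,0,0,0,8]
    - [-0.02,0,0,0,0,0,8]
    - [-0.03,0,0,0,0,0,8]
    - [-0.04,0,0,0,0,0,8]

```text
time: 7.58
tool_pos: [0.599, -0.0159, 0.1494]
ee_rot: [-3.142, -0.004, 2.967]
wrist_force: [-6.9, 1.2, 3.1]
width: 0.0079
finger_force: 3.1
```

servo_tool:
  plan:
    - [-0.01,0,0,0,0,0,8]
    - [-0.02,0,0,0,0,0,8]
    - [-0.03,0,0,0,0,0,8]
    - [-0.04,0,0,0,0,0,8]

```text
time: 7.92
tool_pos: [0.6031, -0.0166, 0.1494]
ee_rot: [-3.142, -0.003, 2.967]
wrist_force: [-6.2, 1.5, 3.3]
width: 0.008
finger_force: 2.8
```

servo_tool:
  plan:
    - [-0.01,0,0,0,0,0,8]
    - [-0.02,0,0,0,0,0,8]
    - [-0.03,0,0,0,0,0,8]

```text
time: 8.17
tool_pos: [0.6065, -0.0173, 0.1494]
ee_rot: [-3.142, -0.002, 2.967]
wrist_force: [-4.4, 0.3, 3.4]
width: 0.008
finger_force: 2.2
```

servo_tool:
  plan:
    - [-0.01,0,0,0,0,0,8]
    - [-0.02,0,0,0,0,0,8]
    - [-0.03,0,0,0,0,0,8]

```text
time: 8.42
tool_pos: [0.6106, -0.018, 0.1494]
ee_rot: [3.141, 0.0, 2.966]
wrist_force: [-2.7, 0.7, 2.6]
width: 0.0078
finger_force: 1.4
```

The force has dropped, so I'll look before pushing on.

```bash
python3 - <<'E'
from h import *
o=robot.get_obs();print(o['tool_pos'],o['wrist_force'],tf(o['tool_pos']))
s=robot.snapshot('scene');w=snap('wrist','w4')
cc=cv2.resize(s[205:315,290:425],None,fx=4,fy=4,interpolation=cv2.INTER_CUBIC);b=cv2.resize(w[190:366,250:350],None,fx=2.5,fy=2.5,interpolation=cv2.INTER_CUBIC)
cv2.imwrite('pics/m2.png',np.hstack([b,cc])[:,:800,::-1])
print([(np.round(d['extent'],1).tolist(),round(d['conf'],2)) for n in('post_axis','clip') for d in robot.find_in(n,'scene')])
for x in(.0516,.06,.066):print(x,proj('scene',[*wf([x,.001]),.154]).round(1))
E
```

```text
[ 0.61056798 -0.01801244  0.14943753] [-2.74400608  0.73772196  2.55297771] [0.01187598 0.00156724]
[([362.1, 274.5, 23.3, 21.6], 0.89), ([358.1, 276.5, 49.1, 49.4], 0.94), ([209.9, 300.1, 43.6, 40.5], 0.6)]
0.0516 [[358.5 267.5]]
0.06 [[362.2 270.1]]
0.066 [[364.9 271.9]]
```

View pics/m2.png

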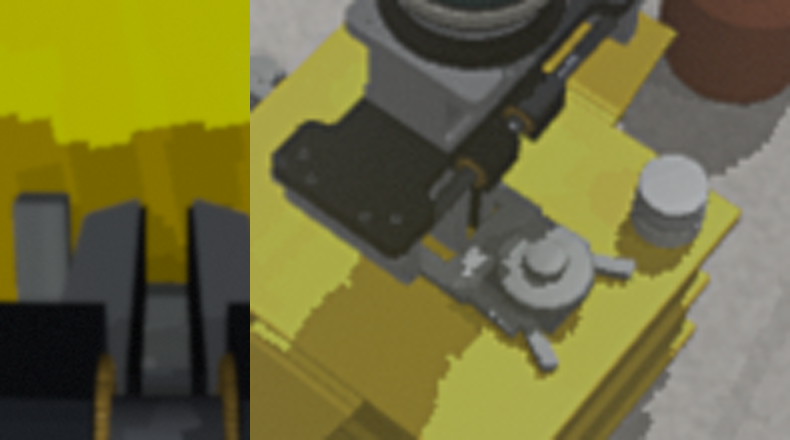

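The clip's flared arms show beyond the cap (tips at crop (632,267)/(547,365)) and the post has moved a few mm. I'll measure how close to home it is.

```bash
python3 - <<'E'
from h import *
q=lambda u,v,z:tf(atz('scene',290+(u-250)/4-.375,205+v/4-.375,z)).round(4)
print('tips',q(632,267,.137),q(545,366,.137),'stud',q(546,260,.162),'cap',q(546,268,.154))
im=cv2.imread('pics/s0.png')
print('post0',tf(atz('scene',360.5,267,.162)),[ (d['extent'],d['conf']) for d in robot.find_in('post_axis','scene')][:1])
E
```

```text
tips [0.0902 0.0334] [ 0.0887 -0.0326] stud [ 0.0636 -0.0005] cap [ 0.0639 -0.    ]
post0 [0.05599138 0.00030123] [([362.1, 274.5, 23.3, 21.6], 0.89)]
```

Clip origin is about 11 mm short of the post's axis, with the lips at the neck's widest point. I'll keep pushing until the force rises.

servo_tool:
  plan:
    - [-0.01,0,0,0,0,0,8]
    - [-0.02,0,0,0,0,0,8]
    - [-0.03,0,0,0,0,0,8]
    - [-0.04,0,0,0,0,0,8]

```text
time: 9.0
tool_pos: [0.6145, -0.0188, 0.1495]
ee_rot: [3.142, 0.0, 2.966]
wrist_force: [-2.0, -0.1, 1.4]
width: 0.008
finger_force: 0.8
```

servo_tool:
  plan:
    - [-0.01,0,0,0,0,0,8]
    - [-0.02,0,0,0,0,0,8]
    - [-0.03,0,0,0,0,0,8]

```text
time: 9.25
tool_pos: [0.6175, -0.0192, 0.1494]
ee_rot: [3.141, 0.0, 2.966]
wrist_force: [-1.5, 0.8, 1.9]
width: 0.0079
finger_force: 0.7
```

servo_tool:
  plan:
    - [-0.01,0,0,0,0,0,8]
    - [-0.02,0,0,0,0,0,8]
    - [-0.03,0,0,0,0,0,8]

```text
time: 9.5
tool_pos: [0.6186, -0.0194, 0.1494]
ee_rot: [3.142, -0.004, 2.967]
wrist_force: [-8.0, 1.6, 3.9]
width: 0.0083
finger_force: 3.9
```

servo_tool:
  plan:
    - [-0.01,0,0,0,0,0,8]
    - [-0.02,0,0,0,0,0,8]

```text
time: 9.67
tool_pos: [0.6189, -0.0194, 0.1494]
ee_rot: [-3.141, -0.009, 2.967]
wrist_force: [-13.4, 1.9, 5.8]
width: 0.0081
finger_force: 6.2
```

servo_tool:
  plan:
    - [-0.01,0,0,0,0,0,8]
    - [-0.02,0,0,0,0,0,8]

```text
time: 9.83
tool_pos: [0.6191, -0.0194, 0.1494]
ee_rot: [-3.141, -0.013, 2.967]
wrist_force: [-16.9, 1.6, 7.7]
width: 0.0083
finger_force: 8.5
```

servo_tool:
  plan:
    - [-0.01,0,0,0,0,0,8]
    - [-0.02,0,0,0,0,0,8]
    - [-0.02,0,0,0,0,0,8]

```text
time: 10.08
tool_pos: [0.6193, -0.0195, 0.1495]
ee_rot: [-3.141, -0.017, 2.967]
wrist_force: [-18.9, 1.8, 9.7]
width: 0.0083
finger_force: 10.0
```

```bash
python3 - <<'E'
from h import *
o=robot.get_obs();print(o['tool_pos'],o['wrist_force'],tf(o['tool_pos']))
s=robot.snapshot('scene');w=snap('wrist','w4')
cc=cv2.resize(s[225:315,320:425],None,fx=6,fy=6,interpolation=cv2.INTER_CUBIC)
cv2.imwrite('pics/m3.png',cc[:,:,::-1])
E
```

```text
[ 0.61927444 -0.01946443  0.14945021] [-18.90037334   1.80327969   9.73355003] [0.02070235 0.00164446]
```

View pics/m3.png

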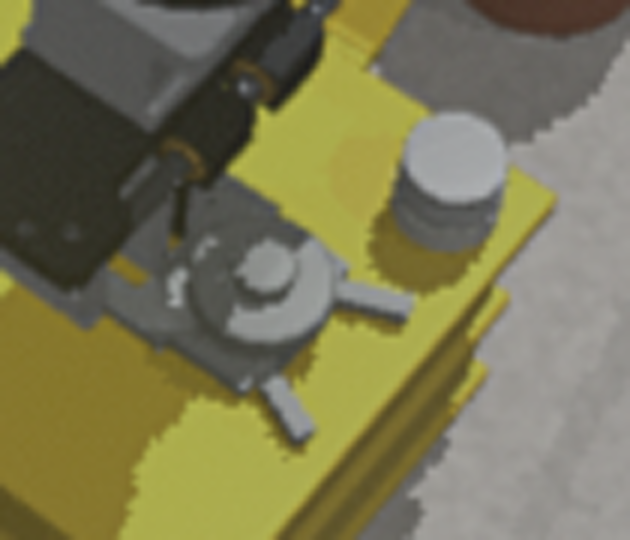

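The clip is now well through the cap: tips at crop (410,308)/(303,437), stud top at (268,262).

```bash
python3 - <<'E'
from h import *
q=lambda u,v,z:tf(atz('scene',320+u/6-.4,225+v/6-.4,z)).round(4)
print('tips',q(410,308,.137),q(303,437,.137),'stud',q(268,260,.162),'cap',q(262,282,.154))
print([ (np.round(d['extent'],1),d['conf']) for d in robot.find_in('post_axis','scene')][:1])
E
```

```text
tips [0.0998 0.0289] [ 0.0997 -0.0271] stud [0.0625 0.003 ] cap [ 0.0634 -0.0004]
[(array([363.1, 273.9,  28.9,  26.6]), 0.9)]
```

The tips are 37 mm ahead of the post's axis and have sprung back to 56 mm spread, with the force steep at 19 N: the clip is home. I'll back off and lift.

servo_tool:
  plan:
    - [0.03,0,0,0,0,0,8]
    - [0.06,0,0,0,0,0,8]
    - [0.1,0,0,0,0,0,8]
    - [0.12,0,0,0,0,0,8]
    - [0.12,0,-0.05,0,0,0,6]
    - [0.12,0,-0.2,0,0,0,4]
    - [0.12,0,-0.5,0,0,0,0]
    - [0.12,0,-0.8,0,0,0,0]
    - [0.12,0,-0.8,0,0,0,0]
    - [0.12,0,-0.8,0,0,0,0]

```text
time: 11.07
tool_pos: [0.6161, -0.0189, 0.2328]
ee_rot: [3.141, 0.007, 2.966]
wrist_force: [0.6, 0.5, 0.1]
width: 0.0006
finger_force: 0.0
```

```bash
python3 - <<'E'
from h import *
o=robot.get_obs();print(o['tool_pos'],o['ee_rot'],o['wrist_force'],tf(o['tool_pos']))
w=wf([0,-.135]);print(w,go(*w,.19,2.9676))
im=robot.snapshot('scene');cv2.imwrite('pics/s5.png',im[:,:,::-1])
for n in('post_axis','clip','flap_left','flap_right'):print(n,[ (np.round(d['extent'],1).tolist(),round(d['conf'],2)) for d in robot.find_in(n,'scene')][:2])
E
```

```text
[ 0.61607993 -0.01889761  0.23282968] [3.14104508 0.00729497 2.96635826] [0.55346563 0.48174823 0.08634915] [0.01745795 0.00164967]
[ 0.57522835 -0.15046152] (array([ 0.176, -1.367,  0.426]), array([ 0.   ,  0.005, -0.001]))
post_axis [([364.8, 275.2, 26.7, 25.6], 0.55)]
clip [([209.2, 300.2, 44.7, 43.3], 0.95), ([358.9, 274.0, 52.0, 47.4], 0.91)]
flap_left [([377.4, 217.1, 27.0, 37.7], 0.67)]
flap_right [([292.1, 304.6, 49.3, 36.9], 0.65), ([413.8, 201.8, 42.3, 58.7], 0.53)]
```

servo_tool:
  plan:
    - [0.05,-0.3,0,0,0,0,0]
    - [0.1,-0.6,0,0,0,0,0]
    - [0.17,-0.9,0,0,0,0,0]
    - [0.17,-0.95,0,0,0,0,0]

```text
time: 11.65
tool_pos: [0.579, -0.1129, 0.2282]
ee_rot: [-3.14, -0.003, 2.962]
wrist_force: [-0.2, 0.6, -0.3]
width: 0.0002
finger_force: 0.0
```

servo_tool:
  plan:
    - [0,-0.2,0,0,0,0,0]
    - [0,-0.42,0,0,0,0,0]
    - [0,-0.42,0.3,0,0,0,0]
    - [0,-0.42,0.6,0,0,0,0]
    - [0,-0.42,0.75,0,0,0,0]
    - [0,-0.42,0.8,0,0,0,0]
    - [0,-0.42,0.85,0,0,0,0]
    - [0,-0.42,0.9,0,0,0,0]
    - [0,-0.42,0.95,0,0,0,0]
    - [0,-0.42,1.0,0,0,0,0]

```text
time: 12.48
tool_pos: [0.5747, -0.1504, 0.1307]
ee_rot: [3.141, 0.003, 2.967]
wrist_force: [0.6, 0.1, 1.7]
width: 0.0006
finger_force: 0.7
```

servo_tool:
  plan:
    - [0,0,0.05,0,0,0,0]
    - [0,0,0.1,0,0,0,0]
    - [0,0,0.15,0,0,0,0]
    - [0,0,0.2,0,0,0,0]
    - [0,0,0.25,0,0,0,0]
    - [0,0,0.3,0,0,0,0]
    - [0,0,0.3,0,0,0,0]

```text
time: 13.07
tool_pos: [0.5729, -0.1505, 0.0977]
ee_rot: [3.141, -0.002, 2.966]
wrist_force: [-1.1, -1.0, 0.6]
width: 0.0004
finger_force: 0.1
```

servo_tool:
  plan:
    - [0,0.03,0,0,0,0,0]
    - [0,0.06,0,0,0,0,0]
    - [0,0.09,0,0,0,0,0]
    - [0,0.11,0,0,0,0,0]
    - [0,0.13,0,0,0,0,0]
    - [0,0.14,0,0,0,0,0]

```text
time: 13.57
tool_pos: [0.5762, -0.1364, 0.0995]
ee_rot: [3.142, 0.0, 2.967]
wrist_force: [-0.5, -1.6, -0.0]
width: 0.0005
finger_force: 0.7
```

servo_tool:
  plan:
    - [0,0.01,0,0,0,0,0]
    - [0,0.02,0,0,0,0,0]
    - [0,0.03,0,0,0,0,0]

```text
time: 13.82
tool_pos: [0.5766, -0.1338, 0.0994]
ee_rot: [3.142, -0.0, 2.966]
wrist_force: [0.3, -1.3, -0.1]
width: 0.0009
finger_force: 0.7
```

servo_tool:
  plan:
    - [0,0.01,0,0,0,0,0]
    - [0,0.02,0,0,0,0,0]
    - [0,0.03,0,0,0,0,0]

```text
time: 14.07
tool_pos: [0.5771, -0.131, 0.0994]
ee_rot: [-3.141, -0.0, 2.966]
wrist_force: [-0.8, -5.1, -1.1]
width: 0.0003
finger_force: 2.4
```

servo_tool:
  plan:
    - [0,0.01,0,0,0,0,0]
    - [0,0.02,0,0,0,0,0]

```text
time: 14.23
tool_pos: [0.5771, -0.131, 0.0994]
ee_rot: [-3.137, -0.0, 2.966]
wrist_force: [-1.5, -8.3, -2.3]
width: 0.0004
finger_force: 4.4
```

servo_tool:
  plan:
    - [0,0.01,0,0,0,0,0]
    - [0,0.02,0,0,0,0,0]

```text
time: 14.4
tool_pos: [0.5771, -0.131, 0.0995]
ee_rot: [-3.134, -0.0, 2.965]
wrist_force: [-2.1, -13.4, -2.0]
width: 0.0006
finger_force: 6.6
```

servo_tool:
  plan:
    - [0,-0.05,0,0,0,0,0]
    - [0,-0.15,0,0,0,0,0]
    - [0,-0.3,0,0,0,0,0]
    - [0,-0.35,-0.1,0,0,0,0]
    - [0,-0.35,-0.4,0,0,0,0]
    - [0,-0.35,-0.8,0,0,0,0]
    - [0,-0.35,-1,0,0,0,0]

```text
time: 14.98
tool_pos: [0.5731, -0.1616, 0.2051]
ee_rot: [3.141, 0.006, 2.966]
wrist_force: [1.3, -0.4, 1.0]
width: 0.0002
finger_force: 0.0
```

servo_tool:
  plan:
    - [0,0.1,-0.3,0,0,0,0]
    - [0,0.4,-0.35,0,0,0,0]
    - [0,0.7,-0.35,0,0,0,0]
    - [0,1,-0.35,0,0,0,0]

```text
time: 15.32
tool_pos: [0.5899, -0.0619, 0.2372]
ee_rot: [3.14, 0.004, 2.966]
wrist_force: [0.1, -0.1, -0.3]
width: 0.0006
finger_force: 0.0
```

servo_tool:
  plan:
    - [0,0.3,0,0,0,0,0]
    - [0,0.6,0,0,0,0,0]
    - [0,1,0,0,0,0,0]
    - [0,1,0,0,0,0,0]

```text
time: 15.65
tool_pos: [0.6069, 0.0426, 0.2354]
ee_rot: [3.136, 0.0, 2.974]
wrist_force: [-0.9, -0.2, -0.3]
width: 0.0005
finger_force: 0.0
```

```bash
python3 - <<'E'
from h import *
o=robot.get_obs();print(o['tool_pos'],o['ee_rot'],o['wrist_force'],tf(o['tool_pos']))
w=wf([0,.135]);print(w,go(*w,.13,2.9676))
E
```

```text
[0.60692417 0.04262679 0.23540031] [3.13614058e+00 3.64391230e-04 2.97433284e+00] [-0.90217244 -0.16671789 -0.33675161] [-0.00221087  0.06065999]
[0.62197165 0.11546152] (array([-0.027,  0.737,  1.058]), array([0.003, 0.   , 0.004]))
```

servo_tool:
  plan:
    - [0,0.3,0,0,0,0,0]
    - [0,0.6,0,0,0,0,0]
    - [0,0.74,0,0,0,0,0]
    - [0,0.74,0.2,0,0,0,0]
    - [0,0.74,0.35,0,0,0,0]
    - [0,0.74,0.45,0,0,0,0]
    - [0,0.74,0.55,0,0,0,0]
    - [0,0.74,0.65,0,0,0,0]
    - [0,0.74,0.75,0,0,0,0]
    - [0,0.74,0.85,0,0,0,0]
    - [0,0.74,0.95,0,0,0,0]
    - [0,0.74,1.0,0,0,0,0]

```text
time: 16.65
tool_pos: [0.6198, 0.108, 0.1339]
ee_rot: [-3.141, 0.001, 2.966]
wrist_force: [0.8, -0.8, 3.0]
width: 0.0006
finger_force: 1.3
```

servo_tool:
  plan:
    - [0,0,0.05,0,0,0,0]
    - [0,0,0.1,0,0,0,0]
    - [0,0,0.15,0,0,0,0]
    - [0,0,0.2,0,0,0,0]
    - [0,0,0.25,0,0,0,0]
    - [0,0,0.3,0,0,0,0]
    - [0,0,0.35,0,0,0,0]
    - [0,0,0.36,0,0,0,0]
    - [0,0,0.36,0,0,0,0]

```text
time: 17.4
tool_pos: [0.6186, 0.1082, 0.097]
ee_rot: [-3.141, -0.003, 2.966]
wrist_force: [-0.5, 0.6, -0.7]
width: 0.0002
finger_force: 0.1
```

servo_tool:
  plan:
    - [0,-0.03,0,0,0,0,0]
    - [0,-0.06,0,0,0,0,0]
    - [0,-0.09,0,0,0,0,0]
    - [0,-0.11,0,0,0,0,0]
    - [0,-0.13,0,0,0,0,0]
    - [0,-0.15,0,0,0,0,0]

```text
time: 17.9
tool_pos: [0.6178, 0.1005, 0.0984]
ee_rot: [3.127, 0.001, 2.969]
wrist_force: [6.2, 21.4, -5.2]
width: 0.0004
finger_force: 10.9
```

servo_tool:
  plan:
    - [0,-0.01,0,0,0,0,0]
    - [0,-0.02,0,0,0,0,0]
    - [0,-0.03,0,0,0,0,0]

```text
time: 18.15
tool_pos: [0.6178, 0.1006, 0.0985]
ee_rot: [3.122, 0.002, 2.971]
wrist_force: [6.8, 26.0, -5.8]
width: 0.0008
finger_force: 13.1
```

servo_tool:
  plan:
    - [0,0.05,0,0,0,0,0]
    - [0,0.15,0,0,0,0,0]
    - [0,0.3,0,0,0,0,0]
    - [0,0.35,-0.1,0,0,0,0]
    - [0,0.35,-0.4,0,0,0,0]
    - [0,0.35,-0.8,0,0,0,0]
    - [0,0.35,-1,0,0,0,0]

```text
time: 18.73
tool_pos: [0.6238, 0.1251, 0.2043]
ee_rot: [3.141, 0.006, 2.966]
wrist_force: [0.9, 0.7, 1.9]
width: 0.0004
finger_force: 0.0
```

servo_tool:
  plan:
    - [0.3,0.1,-0.4,0,0,0,0]
    - [0.6,0.4,-0.6,0,0,0,0]
    - [0.9,0.7,-0.6,0,0,0,0]
    - [1,0.9,-0.6,0,0,0,0]

```text
time: 19.07
tool_pos: [0.5391, 0.2319, 0.2638]
ee_rot: [3.139, 0.007, 2.965]
wrist_force: [0.6, -0.2, 0.2]
width: 0.0006
finger_force: 0.0
```

servo_tool:
  plan:
    - [0.3,0.3,0,0,0,0,0]
    - [0.6,0.6,0,0,0,0,0]
    - [0.9,0.9,0,0,0,0,0]
    - [1,1,0,0,0,0,0]
    - [1,1,0,0,0,0,0]

```text
time: 19.48
tool_pos: [0.4563, 0.3499, 0.26]
ee_rot: [3.14, 0.001, 2.972]
wrist_force: [0.0, -0.3, 0.6]
width: 0.0004
finger_force: 0.0
```

```bash
python3 - <<'E'
from h import *
o=robot.get_obs();print(o['tool_pos'],o['wrist_force'],o['time'])
t=robot.snapshot('top');s=robot.snapshot('scene')
a=cv2.resize(t[140:280,255:425],None,fx=2.3,fy=2.3,interpolation=cv2.INTER_CUBIC);b=cv2.resize(s[195:355,255:425],None,fx=2.35,fy=2.35,interpolation=cv2.INTER_CUBIC)
n=max(len(a),len(b));p=lambda x:np.pad(x,((0,n-len(x)),(0,0),(0,0)))
cv2.imwrite('pics/f.png',np.hstack([p(a),p(b)])[:,:800,::-1])
for n in('spice_tin','jar','funnel','can_opener'):print(n,[ (np.round(d['extent'],1).tolist(),round(d['conf'],2)) for d in robot.find_in(n,'top')][:1])
E
```

```text
[0.4563064  0.3499381  0.25998463] [ 0.00328041 -0.2970244   0.55224779] 19.4833
spice_tin [([309.5, 158.9, 14.3, 14.7], 0.7)]
jar [([217.4, 185.4, 48.4, 48.0], 0.57)]
funnel [([463.6, 242.6, 48.1, 49.0], 0.84)]
can_opener [([326.8, 295.1, 78.5, 33.2], 0.74)]
```

View pics/f.png

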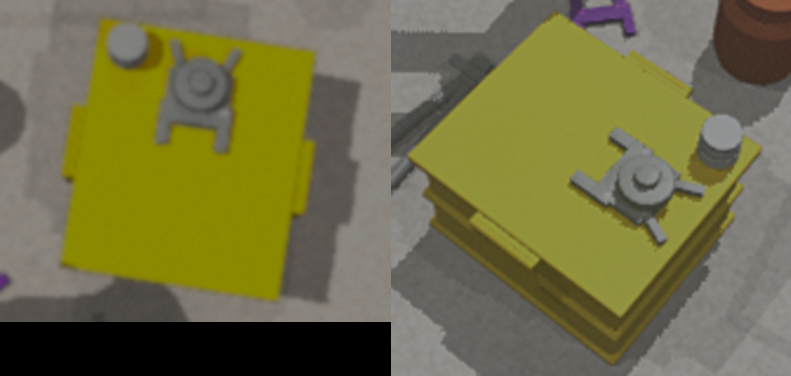

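The flaps are folded flat on both sides: top crop at (75,140) and (303,178). The clip sits round the post with its bridge against the neck and the cap at (201,86). The bystanders are unmoved.

```bash
python3 -c "
from bench import robot
print(robot.close_job())"
```

```text
the job is handed in; nothing more can be done
None
```

The clip is snapped home on the post (final push about 19 N), both side flaps are folded down, the bystanders show no movement in the top camera, and the job was handed in at about 20 s.

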